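Close the jar lid and hold a dip probe through its guide and port

TASK

Screw the round lid of the glass jar fully home (clockwise from above, by the bar on its top) so that its port comes under the guide on the pillar. Then lift the probe out of its post, lower it upright through the guide and on through the lid's port until its tip is well inside the jar, with its handle still clear above the guide, and finish while holding it still there; do not let go. Leave the flask, small bottle, dish, marker and tape roll where they are.

Things in the scene. Friction and masses are not known exactly. Their poses are not given: they have to be found in the camera images.
- station: Fixed base plate, 10 mm thick, with a glass jar (188 mm across), a pillar and a guide arm; it stands on the work surface at a varying place and yaw. Origin on the jar's axis at the work surface, z up, x from the jar's axis towards the guide (78 mm out) and the pillar (135 mm out, top 142 mm high). The jar's inner floor is at z = 14 mm.
- guide_mouth (a point): Centre of the upper rim of the guide, a fixed upright steel bushing 30 mm long at the end of the pillar's arm: 148 mm above the work surface, funnel 26 mm across at the top narrowing over 12 mm to a bore of 14 mm, 32 mm over its outside; its lower end is 118 mm above the work surface.
- lid (a joint): Screw angle of the lid about the jar's upright axis: 0 loose, grows clockwise seen from above, 1.2 rad = fully home against a hard stop. It starts between 0 and 0.6, turns with light friction (about 0.08 N m), stays where it is left and cannot come off. The lid is an aluminium disc 203 mm across, its top 88 mm and its underside 80 mm above the work surface. At 1.2 the port stands exactly under the guide.
- lid_bar (a point): Centre of the black grip bar on top of the lid, on the jar's axis, 146 mm above the work surface: 52 mm long along its x axis, 16 mm wide along its y axis, 32 mm tall (130 to 162 mm above the work surface), on a post 18 mm across. It turns with the lid; its axes are the lid's. Seen from above the lid's port lies 0.6 rad counter-clockwise of the bar's x axis.
- lid_port (a point): Centre of the upper rim of the lid's port, an upright steel bushing through the lid 78 mm from the jar's axis: 100 mm above the work surface, funnel 26 mm across at the top narrowing over 8 mm to a bore of 16 mm, 20 mm long. Turns with the lid.
- post: Fixed parking post for the probe: upright steel tube on a round foot 72 mm across; top rim 134 mm above the work surface, bore 14 mm, 30 mm over its collar. Origin on its axis at the work surface.
- probe: Loose dip probe, 0.12 kg, hanging upright in the post with its shoulder on the post's rim: a grey round handle 22 mm across and 75 mm long above a steel stem 10 mm across and 120 mm long with a tapered tip. Origin at the shoulder (centre of the handle's lower end, where the stem begins), z up along the handle.
- probe_tip (a point): The lower tip of the probe's stem, 120 mm below the shoulder.
- flask: Bystander: conical glass flask, 63 mm across, 109 mm tall, origin under its centre. Leave alone.
- small_bottle: Bystander: small glass bottle with a screw cap, 46 mm across, 86 mm tall, origin under its centre. Leave alone.
- dish: Bystander: flat round culture dish, 63 mm across, 15 mm tall, origin under its centre. Leave alone.
- marker: Bystander: marker pen lying down, 140 mm long, 18 mm high, origin under its centre. Leave alone.
- tape: Bystander: roll of tape lying flat, 64 mm across, 18 mm high, origin under its centre. Leave alone.
Not all that is in view belongs to the job. Of the things shaped like the probe, the grey one is meant.

How it is judged:
By the outcome, as a careful person would: the job done as asked, in the order asked, and still so for the second after the job is handed in, while the arm keeps its last pose, push and grip.
It also fails if it takes over 54 s, if anything falls off the work surface, if the arm or the gripper's body presses on something with over 40 N, if the wrist force passes 120 N, or if a joint passes its speed limit or range.

ROBOT

A 6-joint arm with a two-finger parallel gripper is mounted at the origin on a cart in front of the work surface, level with it; the furniture and walls round the work are solid. World frame = base frame: x ahead of the robot, y to its left, z up, the work surface at z = 0. Lengths are in m, angles in rad, forces in N, time in s.
With the tool pointing down it reaches from about 0.35 to 0.95 m from the base axis. Payload 17.4 kg.
Tool frame: the origin (TCP) lies at the very end of the fingers, on their centre line; the grasp point (between the pads) lies 19 mm behind it; z points along the fingers, y is the direction in which the jaws open and shut (so a half turn about z gives the same grasp; the last joint's range is limited). The gripper opens to 93 mm and grips with 3 to 60 N. Pads are 15 mm wide; open, the fingers measure 128 mm over their backs; the gripper's body (75 mm by 188 mm) begins 65 mm behind the grasp point.
Start: joints at [1.2, 0.116, 1.442, -0, 1.584, -0.038], TCP at [0.221, 0.638, 0.219] pointing down, gripper open.
Joint ranges: [-2.83, 2.83], [-0.83, 2.19], [0.07, 2.5], [-1.14, 4.28], [0.01, 3], [-2.97, 2.97]. Speed limits (rad/s): [1.89, 1.89, 2.22, 3.14, 3.14, 3.14].

INTERFACE

Orientations are given as a rotation vector (axis times angle).
In Python, from rig import * gives the robot as it stands.
- The arm moves only by the shell command python3 -m jog 'ROWS' [FORCE]. ROWS is JSON, a list of rows, each an object of numbers: "x", "y", "z": the shift along the tool's x, y, z in mm; "turn": the turn about the tool's z in degrees; "grip": the opening in per cent of the stroke, from 0 (shut) to 100 (fully open). A call has 1 to 10 rows; each row shifts and turns the commanded pose from where the row before left it, along the tool's axes as they then stand; what a row does not reach is not made up. A row lasts 1/10 s, in which the tool goes at most 50 mm and 8.59 degrees, less where a joint would pass 70% of its speed; a pose out of reach is approached as far as the arm can. A call with a gripper value outside its range is refused whole. The fingers move at their own pace and stop on an object; FORCE is the grip in N (left out, the last holds). Time passes only in rows, so rows that do not move let the fingers close. It gives the time, the measured TCP pose, the force and the opening at its end, in the units of the state.
- sense(): the state, without advancing time (a new reading comes with each control period).
- camera(name): name is "side" or "top" or "wrist"; returns a dict with "image" (384x512x3 uint8, blue, green, red), "fx", "fy", "cx", "cy" (pixels), "rvec" (rotation vector, rad) and "tvec" (3), from world to camera coordinates, as OpenCV has them. Camera axes: x right, y down, z forward; pixel columns grow to the right and rows downward; lengths in m; the calibration is good to about 2 mm. A picture is of the moment at which its call begins. There is no depth.
- close_job(): hands the job in, once; it reports no verdict.
The state is a dict: "time_s": time; "joint_pos": joint angles; "qd": joint speeds; "joint_torque": joint torques, N m; "tool_pos": TCP position; "eef_rot": TCP orientation; "force": force on the tool from outside, world axes, zero at the start; "torque": the same for the moment, N m; "finger_gap": finger opening in m.
Only numpy, scipy, OpenCV 4.12 (cv2) and the standard library are available. Lean on these libraries where they do the work, as an engineer would, in place of code of your own. Each camera call takes 0.05 s, during which the arm holds its last target.

## Working session

There is one attempt and no reset: what is moved stays moved. The work goes in short steps, Python scripts to look and compute and a shell command to move; the robot and the scene stay as the last step left them, time stands still between calls to the robot, and variables do not carry over. Pictures are saved under pics/ and viewed, and the job is handed in when it is done.

```bash
ls; mkdir -p pics
python3 - <<'E'
from rig import *
import cv2
s=sense();print({k:s[k] for k in s})
for n in ("side","top","wrist"):
    c=camera(n);cv2.imwrite(f"pics/{n}0.png",c["image"]);print(n,c["fx"],c["fy"],c["cx"],c["cy"],c["rvec"],c["tvec"])
E
```

```text
pics
{'time_s': 0.0, 'joint_pos': array([ 1.20020259e+00,  1.16498814e-01,  1.44228479e+00,  7.87561420e-06,
        1.58401954e+00, -3.77768651e-02]), 'qd': array([ 8.03316257e-06, -4.67040320e-04, -2.06664672e-04, -1.29543708e-03,
        1.20062449e-03, -2.10307260e-05]), 'joint_torque': array([ 5.06317319e-04, -7.21274257e+01, -6.22605443e+01,  7.79141416e-02,
        2.38240074e-02, -3.05520950e-05]), 'tool_pos': array([0.2204396 , 0.63776008, 0.21788441]), 'eef_rot': array([-5.20335860e-01, -3.09794463e+00,  1.85928727e-03]), 'force': array([ 0.89354965, -0.43293948, -0.29059484]), 'torque': array([-0.01578091, -0.01014148, -0.00979066]), 'finger_gap': 0.09290761375092736}
side 361.8531874006996 361.8531874006996 253.7865027633993 189.7978748647163 [ 1.98108087 -0.63135608  0.37184822] [-0.37173207  0.25115352  0.91604759]
top 427.2416227272381 427.2416227272381 255.87689321250252 191.01123097266392 [ 2.15339016 -2.20978468  0.07580118] [0.05142799 0.50825725 1.41302024]
wrist 305.7117475832233 305.7117475832233 258.64606493171976 191.59155583218515 [-2.37620413 -1.69149225 -0.22272012] [-0.67450653 -0.03034542  0.39147601]
```

View pics/side0.png

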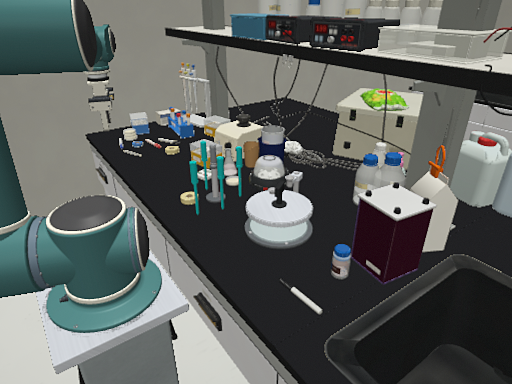

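View pics/top0.png

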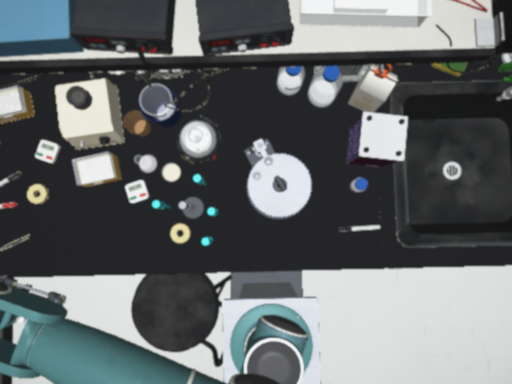

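View pics/wrist0.png

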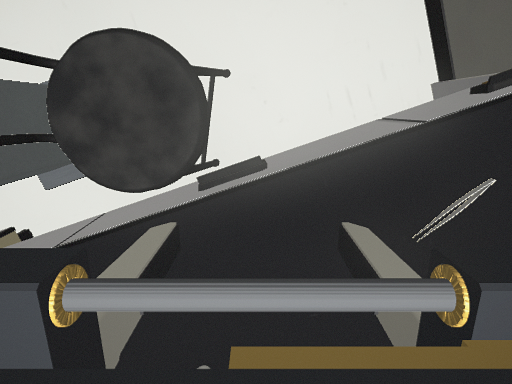

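Run:
```python
import cv2
t=cv2.imread("pics/top0.png");cv2.imwrite("pics/t1.png",cv2.resize(t[120:260,120:320],None,fx=4,fy=4,interpolation=cv2.INTER_CUBIC))
t=cv2.imread("pics/side0.png");cv2.imwrite("pics/s1.png",cv2.resize(t[110:250,170:330],None,fx=4.2,fy=4.2,interpolation=cv2.INTER_CUBIC))
```

```text
(no output)
```

View pics/t1.png

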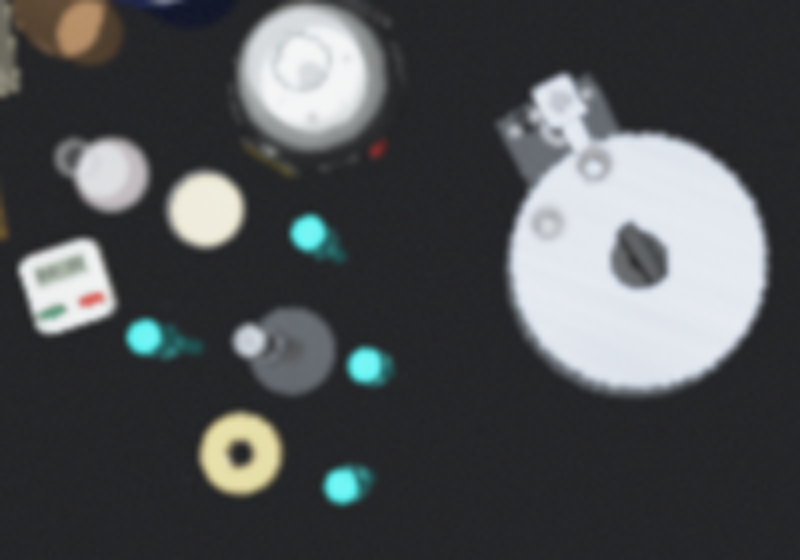

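View pics/s1.png

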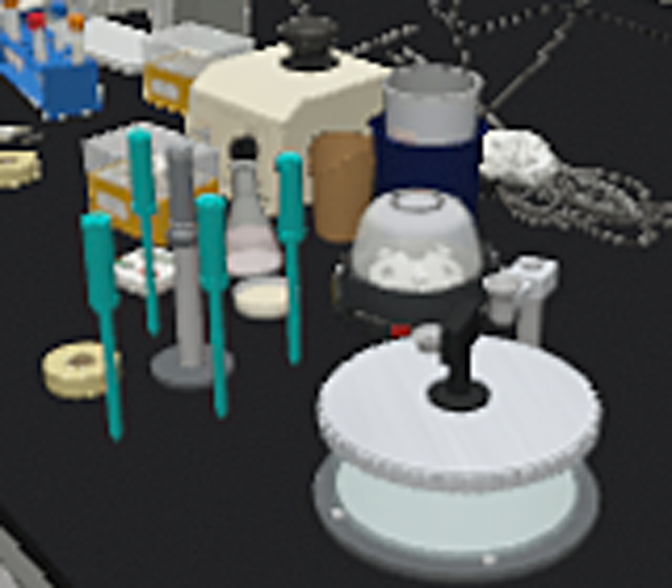

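```bash
cat > h.py <<'E'
import numpy as np, cv2
from rig import *
def ray(c,u,v):
    R=cv2.Rodrigues(np.array(c["rvec"],float))[0];t=np.array(c["tvec"],float)
    d=R.T@np.array([(u-c["cx"])/c["fx"],(v-c["cy"])/c["fy"],1]);o=-R.T@t
    return o,d/np.linalg.norm(d)
def onz(c,u,v,z):
    o,d=ray(c,u,v);return o+d*(z-o[2])/d[2]
def proj(c,P):
    p,_=cv2.projectPoints(np.array(P,float).reshape(-1,3),np.array(c["rvec"],float),np.array(c["tvec"],float),np.array([[c["fx"],0,c["cx"]],[0,c["fy"],c["cy"]],[0,0,1]]),None);return p.reshape(-1,2)
def tri(obs):
    A=np.zeros((3,3));b=np.zeros(3)
    for c,u,v in obs:
        o,d=ray(c,u,v);M=np.eye(3)-np.outer(d,d);A+=M;b+=M@o
    return np.linalg.solve(A,b)
def save(n,img,box=None,f=1):
    if box: img=img[box[1]:box[3],box[0]:box[2]]
    cv2.imwrite(f"pics/{n}.png",cv2.resize(img,None,fx=f,fy=f,interpolation=cv2.INTER_CUBIC))
E
python3 - <<'E'
from h import *
c=camera("top");print(ray(c,256,192)[0])
for n,u,v,z in [("bar",637,248,.162),("lid",639,263,.084),("port",547,224,.1),("guide",594,164,.148),("pillar",560,97,.142),("probe",249,341,.209),("foot",291,351,.004),("tealA",308,232,.2),("tealB",145,337,.2),("tealC",365,365,.2),("tealD",342,486,.2),("dish",206,209,.015),("tape",240,453,.018),("flask",110,176,.0)]:
    print(n,np.round(onz(c,120+u/4,120+v/4,z),4))
E
```

```text
[0.40384804 0.03350079 1.44685207]
bar [ 0.5243 -0.0335  0.162 ]
lid [ 0.5195 -0.0388  0.084 ]
port [0.551 0.034 0.1  ]
guide [ 0.591  -0.0032  0.148 ]
pillar [0.6447 0.0214 0.142 ]
probe [0.4595 0.2522 0.209 ]
foot [0.4594 0.253  0.004 ]
tealA [0.5388 0.2094 0.2   ]
tealB [0.4648 0.3298 0.2   ]
tealC [0.4402 0.1694 0.2   ]
tealD [0.3529 0.1876 0.2   ]
dish [0.5806 0.3213 0.015 ]
tape [0.375  0.2947 0.018 ]
flask [0.613  0.4061 0.    ]
```

```bash
python3 -m jog '[{"z":-40,"turn":-8.5},{"z":-40,"turn":-8.5},{"turn":-8.5},{"turn":-8.5},{"turn":-8.5},{"turn":-8.5}]'
cat >> h.py <<'E'
def info(tgt=None,barang=None):
    s=sense();R=cv2.Rodrigues(np.array(s["eef_rot"],float))[0];p=np.array(s["tool_pos"])
    print("t",round(s["time_s"],2),"p",p.round(4),"yang",round(np.degrees(np.arctan2(R[1,1],R[0,1])),2),"zax",R[:,2].round(3),"F",np.round(s["force"],1),"T",np.round(s["torque"],2),"gap",round(s["finger_gap"],4),"j",np.round(s["joint_pos"],2))
    if tgt is not None: print("tool delta mm",(R.T@(np.array(tgt)-p)*1000).round(1))
E
python3 -c "
from h import *
info([.5203,-.0363,.25])"
```

```text
t 0.2 p [0.2205 0.6379 0.2182] yang 70.93 zax [-0.    -0.001 -1.   ] F [-0.3 -0.4 -0.3] T [-0.04  0.03 -0.03] gap 0.0933 j [ 1.2   0.12  1.44  0.    1.58 -0.04]
tool delta mm [-503.6 -539.2  -31.5]$[0]: bad value
```

```bash
python3 -m jog '[{"x":0,"y":0,"z":-40,"turn":-8.5,"grip":100},{"x":0,"y":0,"z":-40,"turn":-8.5,"grip":100},{"x":0,"y":0,"z":0,"turn":-8.5,"grip":100},{"x":0,"y":0,"z":0,"turn":-8.5,"grip":100},{"x":0,"y":0,"z":0,"turn":-8.5,"grip":100},{"x":0,"y":0,"z":0,"turn":-8.5,"grip":100}]'; 
python3 -c "
from h import *
info([.5203,-.0363,.25])"
```

```text
time_s: 0.8
tool_pos: [0.2205, 0.6379, 0.2984]
eef_rot: [0.873, -3.018, 0.0]
force: [-0.0, -0.4, 0.9]
finger_gap: 0.093
t 0.8 p [0.2205 0.6379 0.2984] yang 122.28 zax [-0. -0. -1.] F [-0.  -0.4  0.9] T [ 0.01 -0.02  0.02] gap 0.093 j [ 1.2   0.11  1.32  0.    1.71 -0.93]
tool delta mm [ 106.6 -730.1   48.6]
```

```bash
python3 -m jog '[{"x":4,"y":-25,"z":0,"turn":0,"grip":100},{"x":6,"y":-43,"z":0,"turn":0,"grip":100},{"x":6,"y":-43,"z":0,"turn":0,"grip":100},{"x":6,"y":-43,"z":0,"turn":0,"grip":100},{"x":6,"y":-43,"z":0,"turn":0,"grip":100},{"x":6,"y":-43,"z":0,"turn":0,"grip":100},{"x":6,"y":-43,"z":0,"turn":0,"grip":100},{"x":6,"y":-43,"z":0,"turn":0,"grip":100},{"x":6,"y":-43,"z":0,"turn":0,"grip":100},{"x":6,"y":-43,"z":0,"turn":0,"grip":100}]'; 
python3 -c "
from h import *
info([.5203,-.0363,.25])"
```

```text
time_s: 1.8
tool_pos: [0.3894, 0.256, 0.2987]
eef_rot: [-0.864, 3.02, 0.0]
force: [0.4, 1.0, 0.3]
finger_gap: 0.0928
t 1.8 p [0.3894 0.256  0.2987] yang 121.95 zax [ 0.  0. -1.] F [0.4 1.  0.3] T [ 0.14  0.02 -0.01] gap 0.0928 j [ 0.53 -0.35  1.74 -0.    1.75 -1.6 ]
tool delta mm [  43.6 -317.3   48.7]
```

```bash
python3 -m jog '[{"x":6,"y":-42,"z":0,"turn":0,"grip":100},{"x":6,"y":-42,"z":0,"turn":0,"grip":100},{"x":6,"y":-42,"z":0,"turn":0,"grip":100},{"x":6,"y":-42,"z":0,"turn":0,"grip":100},{"x":6,"y":-42,"z":5,"turn":0,"grip":100},{"x":6,"y":-42,"z":15,"turn":0,"grip":100},{"x":5,"y":-35,"z":15,"turn":0,"grip":100},{"x":2,"y":-20,"z":15,"turn":0,"grip":100},{"x":0,"y":0,"z":0,"turn":0,"grip":100}]'; 
python3 -c "
from h import *
info([.5203,-.0363,.25])
for n in ('wrist','side','top'):
    c=camera(n);save(n+'2',c['image'],None if n=='wrist' else ((200,110,340,250) if n=='side' else (220,120,340,240)),1.5 if n=='wrist' else 4.2)
    np.save(n+'2.npy',c,allow_pickle=True)
"
```

```text
time_s: 2.7
tool_pos: [0.515, -0.0276, 0.2461]
eef_rot: [0.859, -3.018, -0.002]
force: [0.3, 0.4, 0.2]
finger_gap: 0.0931
t 2.7 p [ 0.515  -0.0276  0.2461] yang 121.78 zax [-0.004  0.    -1.   ] F [0.3 0.4 0.2] T [ 0.1  -0.    0.03] gap 0.0931 j [-0.1  -0.24  1.74 -0.    1.65 -2.23]
tool delta mm [  0.1 -10.2  -3.9]
```

View pics/wrist2.png

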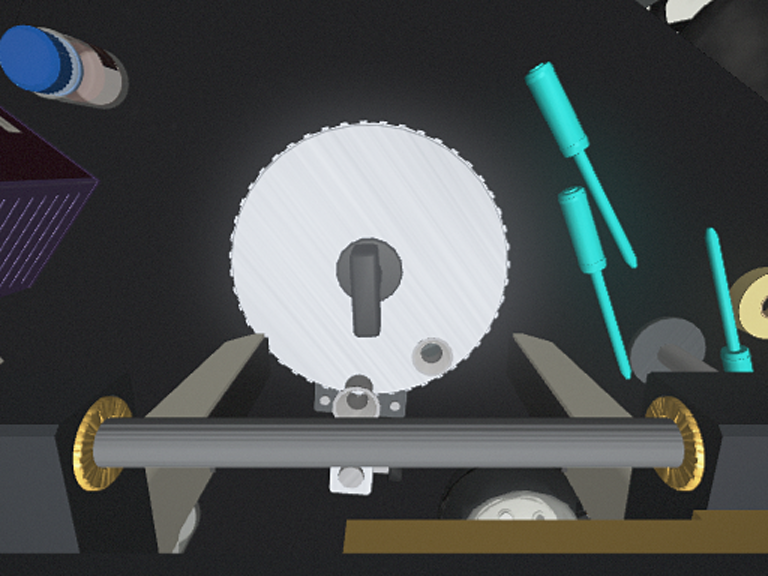

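View pics/side2.png

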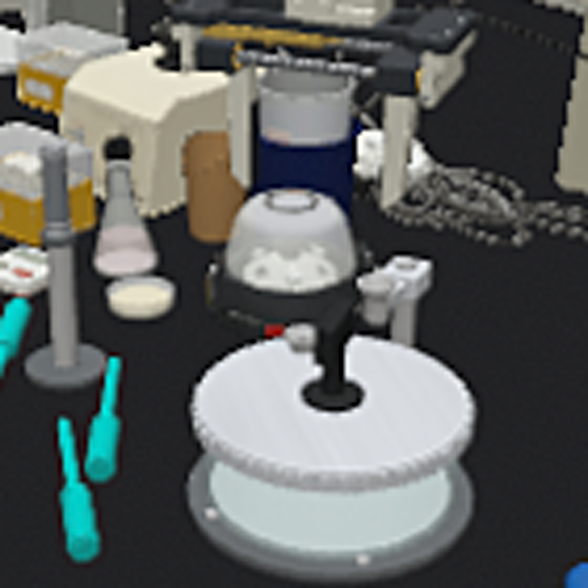

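```bash
python3 -c "
from h import *
c=np.load('top2.npy',allow_pickle=True).item();save('top2f',c['image'],(100,60,400,290),2.6)
c=np.load('side2.npy',allow_pickle=True).item();save('side2f',c['image'],None,1.5)
"
```

```text
(no output)
```

View pics/top2f.png

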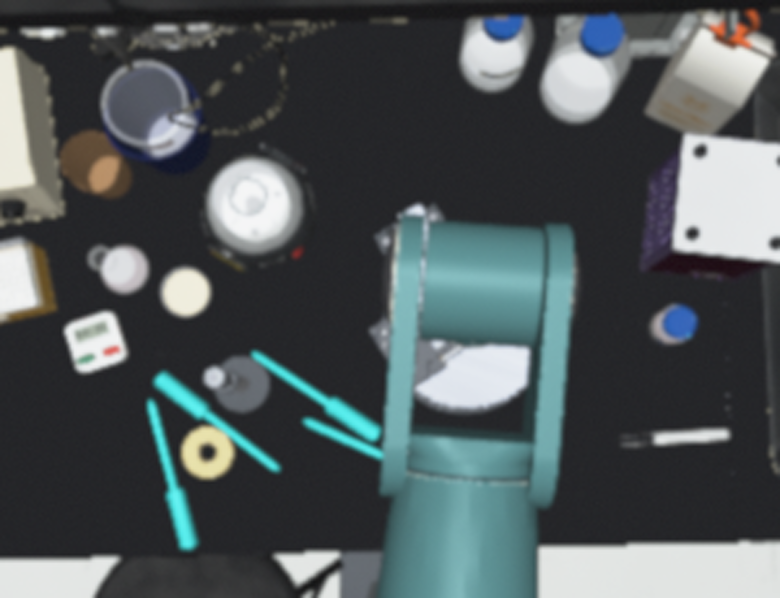

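View pics/side2f.png

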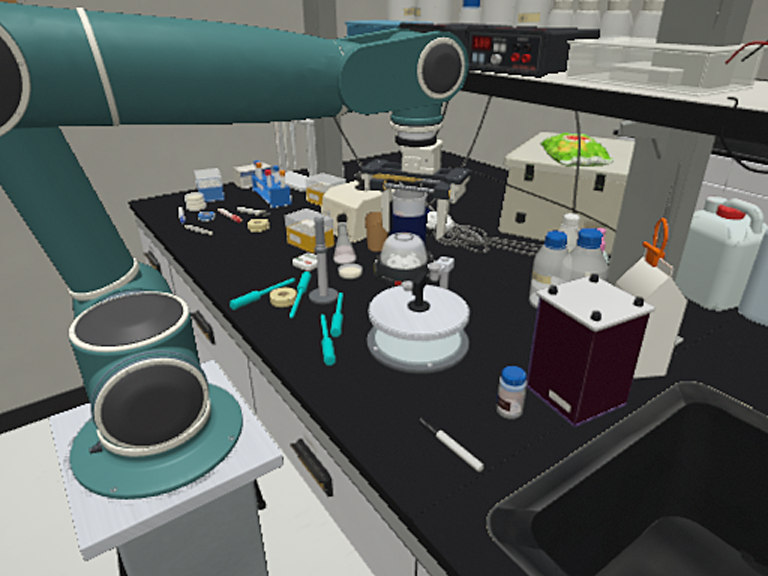

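```bash
python3 -c "
from h import *
c=np.load('wrist2.npy',allow_pickle=True).item();save('w2c',c['image'],(200,130,320,300),4.6*.75)
for n,u,v,z in [('barA',365,247,.162),('barB',367,335,.162),('port',432,354,.1),('guide',356,404,.148),('lid',370,258,.088)]:
    print(n,onz(c,u/1.5,v/1.5,z).round(4))
"
```

```text
barA [ 0.4979 -0.0529  0.162 ]
barB [ 0.5418 -0.0252  0.162 ]
port [0.551 0.033 0.1  ]
guide [ 0.5907 -0.0046  0.148 ]
lid [ 0.5158 -0.042   0.088 ]
```

View pics/w2c.png

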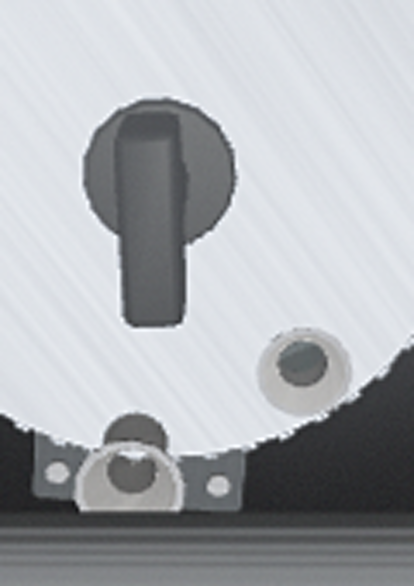

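```bash
python3 -m jog '[{"x":1.5,"y":-12,"z":5,"turn":0,"grip":100},{"x":0,"y":0,"z":20,"turn":0,"grip":100},{"x":0,"y":0,"z":25,"turn":0,"grip":70},{"x":0,"y":0,"z":25,"turn":0,"grip":60},{"x":0,"y":0,"z":25,"turn":0,"grip":50},{"x":0,"y":0,"z":18,"turn":0,"grip":40},{"x":0,"y":0,"z":0,"turn":0,"grip":40},{"x":0,"y":0,"z":0,"turn":0,"grip":40}]' 25; 
python3 -c "
from h import *
info([.5199,-.0385,.128])
c=camera('wrist');save('w3',c['image'],None,1.5)"
```

```text
time_s: 3.65
tool_pos: [0.5204, -0.0365, 0.1315]
eef_rot: [-0.865, 3.02, -0.0]
force: [0.2, -0.1, -0.3]
finger_gap: 0.0495
t 3.65 p [ 0.5204 -0.0365  0.1315] yang 121.97 zax [ 0.001 -0.    -1.   ] F [ 0.2 -0.1 -0.3] T [ 0.1   0.01 -0.01] gap 0.0495 j [-0.12 -0.19  1.88 -0.    1.45 -2.25]
tool delta mm [ 1.5 -1.4  3.5]
```

View pics/w3.png

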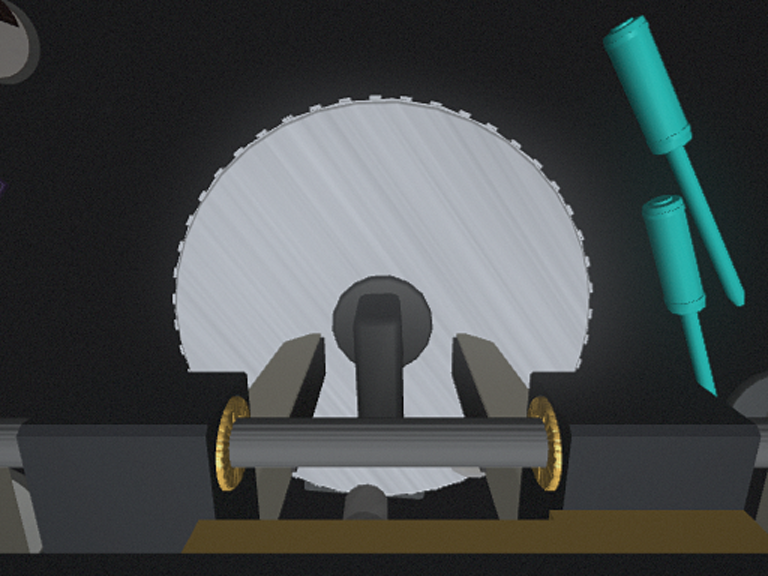

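```bash
python3 -m jog '[{"x":1.5,"y":-1.5,"z":3,"turn":0,"grip":40},{"x":0,"y":0,"z":0,"turn":0,"grip":10},{"x":0,"y":0,"z":0,"turn":0,"grip":5},{"x":0,"y":0,"z":0,"turn":0,"grip":5},{"x":0,"y":0,"z":0,"turn":0,"grip":5},{"x":0,"y":0,"z":0,"turn":0,"grip":5}]' 25; 
python3 -c "
from h import *
info([.5199,-.0385,.128])"
```

```text
time_s: 4.3
tool_pos: [0.5205, -0.04, 0.128]
eef_rot: [-0.863, 3.019, -0.005]
force: [6.6, -12.0, -3.1]
finger_gap: 0.0162
t 4.3 p [ 0.5205 -0.04    0.128 ] yang 121.9 zax [ 0.002 -0.003 -1.   ] F [  6.6 -12.   -3.1] T [-1.76 -1.22  0.  ] gap 0.0162 j [-0.12 -0.18  1.88 -0.    1.44 -2.25]
tool delta mm [-0.3  1.5  0. ]
```

```bash
python3 -m jog '[{"x":0,"y":-2,"z":0,"turn":0,"grip":5},{"x":0,"y":0,"z":0,"turn":0,"grip":5},{"x":0,"y":0,"z":0,"turn":0,"grip":5}]' 25; 
python3 -c "
from h import *
info([.5199,-.0385,.128])"
```

```text
time_s: 4.6
tool_pos: [0.5206, -0.0401, 0.128]
eef_rot: [0.864, -3.02, -0.001]
force: [-3.5, 3.8, 2.7]
finger_gap: 0.016
t 4.6 p [ 0.5206 -0.0401  0.128 ] yang 121.94 zax [-0.001  0.001 -1.   ] F [-3.5  3.8  2.7] T [0.55 0.7  0.08] gap 0.016 j [-0.13 -0.18  1.88  0.    1.44 -2.25]
tool delta mm [-0.3  1.7 -0. ]
```

```bash
python3 -m jog '[{"x":0,"y":0,"z":0,"turn":4,"grip":5},{"x":0,"y":0,"z":0,"turn":6,"grip":5},{"x":0,"y":0,"z":0,"turn":6,"grip":5},{"x":0,"y":0,"z":0,"turn":6,"grip":5},{"x":0,"y":0,"z":0,"turn":6,"grip":5},{"x":0,"y":0,"z":0,"turn":4,"grip":5},{"x":0,"y":0,"z":0,"turn":2,"grip":5},{"x":0,"y":0,"z":0,"turn":0,"grip":5}]' 30; 
python3 -c "
from h import *
info([.5206,-.04,.128])"
```

```text
time_s: 5.4
tool_pos: [0.5201, -0.0383, 0.1279]
eef_rot: [-0.057, -3.139, -0.007]
force: [-9.4, 18.4, 7.5]
finger_gap: 0.0158
t 5.4 p [ 0.5201 -0.0383  0.1279] yang 87.92 zax [-0.002  0.004 -1.   ] F [-9.4 18.4  7.5] T [3.06 1.45 0.11] gap 0.0158 j [-0.12 -0.18  1.88  0.    1.45 -1.66]
tool delta mm [-0.6 -1.7 -0.1]
```

```bash
python3 -m jog '[{"x":0,"y":2,"z":0,"turn":0,"grip":5},{"x":1,"y":0,"z":0,"turn":2,"grip":5},{"x":0,"y":0,"z":0,"turn":2,"grip":5},{"x":0,"y":0,"z":0,"turn":1.5,"grip":5},{"x":0,"y":0,"z":0,"turn":0,"grip":5}]' 30; 
python3 -c "
from h import *
info()"
python3 -m jog '[{"x":0,"y":0,"z":0,"turn":1,"grip":5},{"x":0,"y":0,"z":0,"turn":1,"grip":5},{"x":0,"y":0,"z":0,"turn":0,"grip":5}]' 30; 
python3 -c "
from h import *
info()
c=camera('wrist');save('w4',c['image'],None,1.5)
c=camera('side');save('s4',c['image'],(200,110,340,250),4.2)"
```

```text
time_s: 5.9
tool_pos: [0.5201, -0.0379, 0.1279]
eef_rot: [0.208, 3.134, 0.002]
force: [2.3, 5.3, 0.5]
finger_gap: 0.0158
t 5.9 p [ 0.5201 -0.0379  0.1279] yang 82.39 zax [ 0.001  0.001 -1.   ] F [2.3 5.3 0.5] T [ 0.9  -0.3   0.09] gap 0.0158 j [-0.12 -0.18  1.88  0.    1.44 -1.56]
time_s: 6.2
tool_pos: [0.5201, -0.0378, 0.128]
eef_rot: [0.262, 3.13, 0.002]
force: [1.1, 5.1, 2.2]
finger_gap: 0.0158
t 6.2 p [ 0.5201 -0.0378  0.128 ] yang 80.42 zax [ 0.001  0.001 -1.   ] F [1.1 5.1 2.2] T [ 0.94 -0.24  0.28] gap 0.0158 j [-0.12 -0.18  1.88  0.    1.44 -1.53]
```

View pics/w4.png

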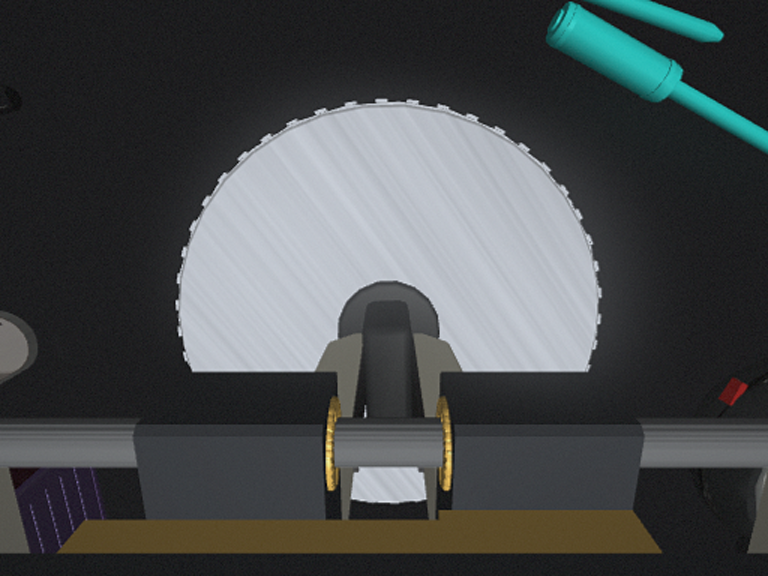

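View pics/s4.png

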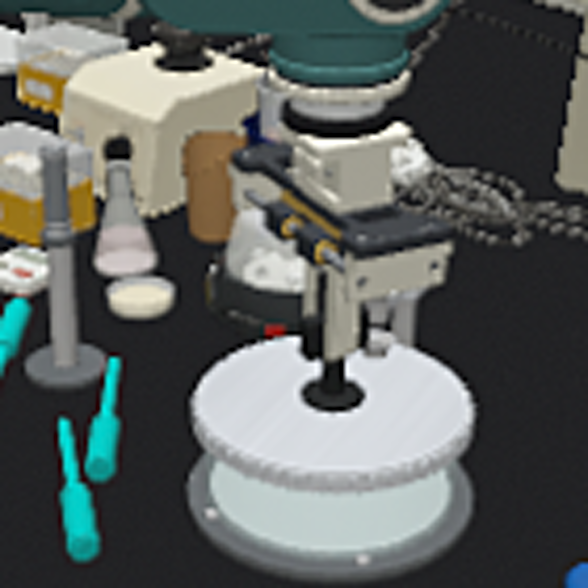

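```bash
python3 -m jog '[{"x":0,"y":0,"z":0,"turn":1.5,"grip":5},{"x":0,"y":0,"z":0,"turn":0,"grip":5}]' 30; 
python3 -c "
from h import *
info()"
python3 -m jog '[{"x":0,"y":0,"z":0,"turn":1.5,"grip":5},{"x":0,"y":0,"z":0,"turn":0,"grip":5}]' 30; 
python3 -c "
from h import *
info()
"
```

```text
time_s: 6.5
tool_pos: [0.5201, -0.0378, 0.1279]
eef_rot: [0.303, 3.126, 0.002]
force: [1.7, 5.6, 2.2]
finger_gap: 0.0162
t 6.5 p [ 0.5201 -0.0378  0.1279] yang 78.92 zax [ 0.001  0.001 -1.   ] F [1.7 5.6 2.2] T [ 0.96 -0.26  0.46] gap 0.0162 j [-0.12 -0.18  1.88  0.    1.44 -1.5 ]
time_s: 6.7
tool_pos: [0.5199, -0.0378, 0.128]
eef_rot: [0.344, 3.123, 0.002]
force: [-0.3, 5.4, 2.1]
finger_gap: 0.017
t 6.7 p [ 0.5199 -0.0378  0.128 ] yang 77.42 zax [ 0.     0.001 -1.   ] F [-0.3  5.4  2.1] T [1.1  0.01 0.55] gap 0.017 j [-0.12 -0.18  1.88  0.    1.44 -1.47]
```

```bash
python3 -m jog '[{"x":0,"y":0,"z":0,"turn":0,"grip":50},{"x":0,"y":0,"z":0,"turn":0,"grip":50},{"x":0,"y":0,"z":-10,"turn":0,"grip":50},{"x":0,"y":0,"z":-30,"turn":0,"grip":50},{"x":0,"y":0,"z":-40,"turn":0,"grip":50},{"x":0,"y":0,"z":-40,"turn":0,"grip":50},{"x":0,"y":0,"z":-40,"turn":0,"grip":50},{"x":0,"y":0,"z":-20,"turn":0,"grip":50},{"x":0,"y":0,"z":0,"turn":0,"grip":50}]' 30; 
python3 -c "
from h import *
info()
c=camera('wrist');save('w5',c['image'],None,1.5);np.save('w5.npy',c)
c=camera('side');save('s5',c['image'],(170,100,340,250),4)
c=camera('top');save('t5',c['image'],(100,120,400,290),2.6)"
```

```text
time_s: 7.6
tool_pos: [0.5204, -0.0386, 0.3117]
eef_rot: [0.344, 3.118, -0.0]
force: [-0.1, 0.3, -0.1]
finger_gap: 0.0467
t 7.6 p [ 0.5204 -0.0386  0.3117] yang 77.42 zax [ 0.005 -0.001 -1.   ] F [-0.1  0.3 -0.1] T [ 0.06 -0.02  0.05] gap 0.0467 j [-0.12 -0.23  1.63 -0.    1.74 -1.47]
```

View pics/w5.png

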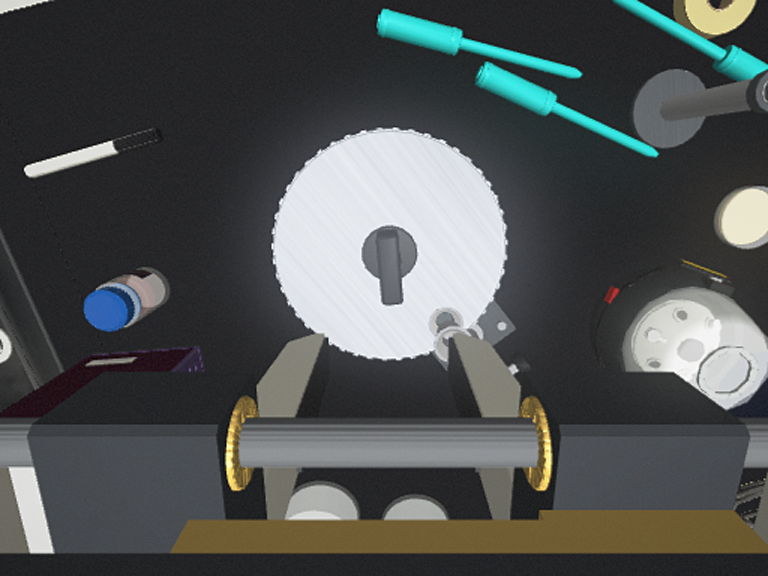

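View pics/s5.png

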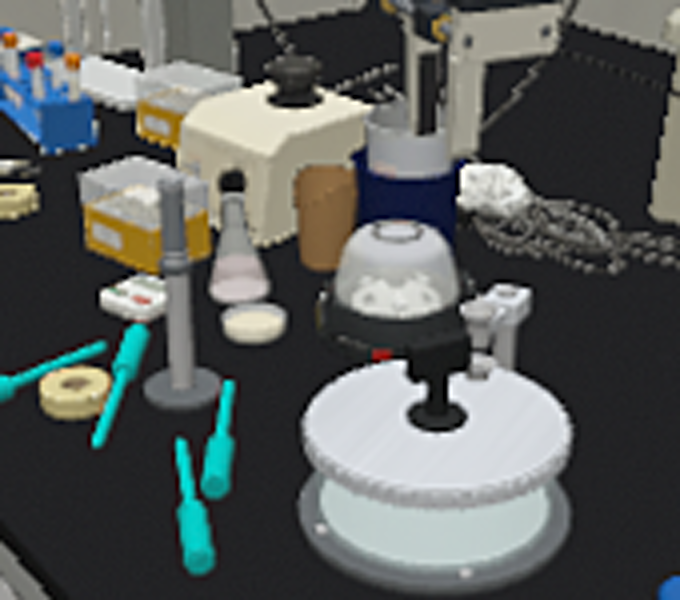

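View pics/t5.png

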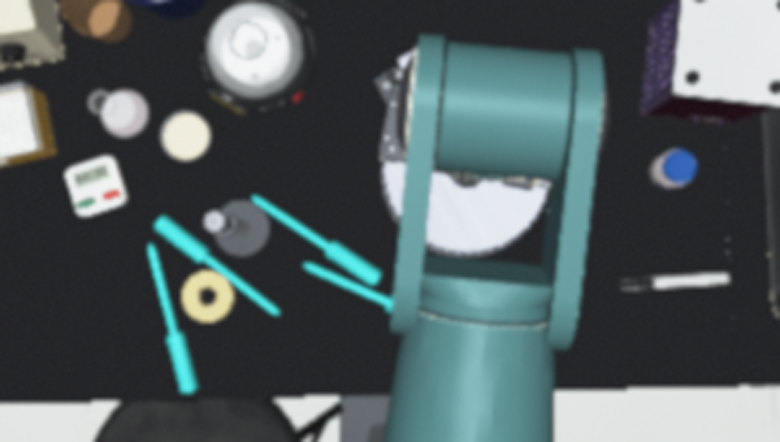

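```bash
python3 -m jog '[{"x":8,"y":18,"z":0,"turn":0,"grip":55},{"x":16,"y":35,"z":0,"turn":0,"grip":55},{"x":16,"y":35,"z":0,"turn":0,"grip":55},{"x":16,"y":35,"z":0,"turn":0,"grip":55},{"x":16,"y":35,"z":0,"turn":0,"grip":55},{"x":16,"y":35,"z":0,"turn":0,"grip":55},{"x":16,"y":35,"z":10,"turn":0,"grip":55},{"x":14,"y":30,"z":20,"turn":0,"grip":55},{"x":5,"y":12,"z":10,"turn":0,"grip":55},{"x":0,"y":0,"z":0,"turn":0,"grip":55}]' 30; 
python3 -c "
from h import *
info([.4595,.2522,.161])
c=camera('wrist');save('w6',c['image'],None,1.5);np.save('w6.npy',c)
c=camera('side');save('s6',c['image'],(170,100,270,220),4.5);np.save('s6.npy',c)
"
```

```text
time_s: 8.75
tool_pos: [0.4576, 0.2526, 0.265]
eef_rot: [-0.34, -3.12, 0.003]
force: [0.5, 0.2, -0.6]
finger_gap: 0.0514
t 8.75 p [0.4576 0.2526 0.265 ] yang 77.55 zax [-0.004 -0.002 -1.   ] F [ 0.5  0.2 -0.6] T [-0.02 -0.05  0.03] gap 0.0514 j [ 0.46 -0.22  1.69 -0.    1.68 -0.9 ]
tool delta mm [ -2.3   0.2 104. ]
```

View pics/w6.png

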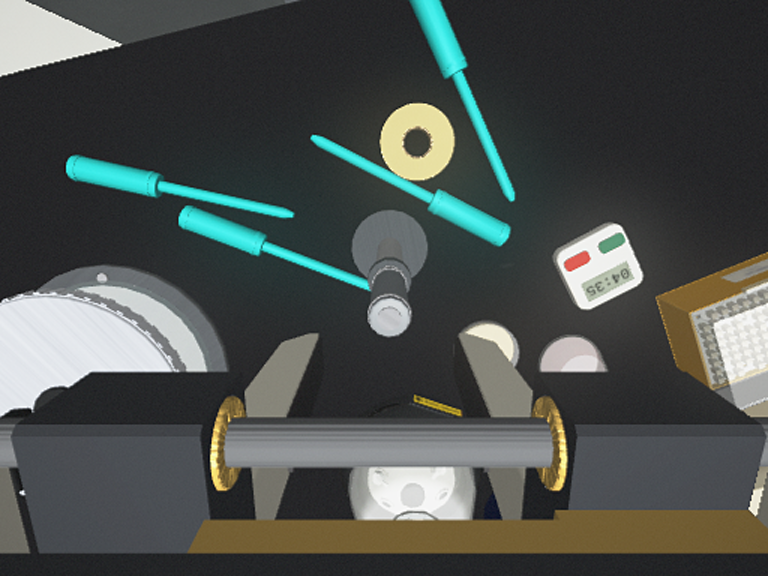

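View pics/s6.png

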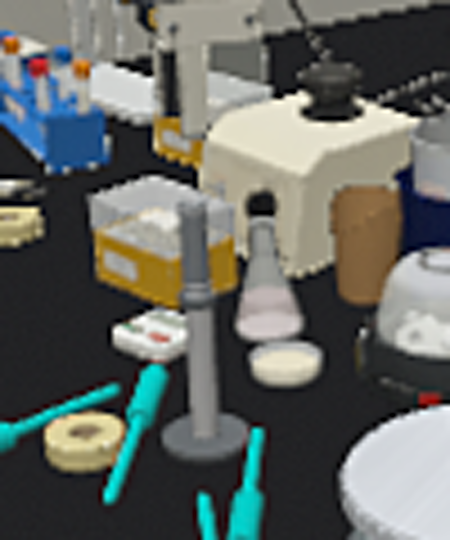

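```bash
python3 -c "
from h import *
c=np.load('w6.npy',allow_pickle=True).item();s=np.load('s6.npy',allow_pickle=True).item()
print(onz(c,389/1.5,317/1.5,.209).round(4), onz(c,389/1.5,246/1.5,.004).round(4))
print(tri([(c,389/1.5,317/1.5),(s,170+192/4.5,100+205/4.5)]).round(4), proj(s,[.4595,.2522,.209]))
info(onz(c,389/1.5,317/1.5,.209)*[1,1,0]+[0,0,.161])
"
```

```text
[0.461  0.2523 0.209 ] [0.4597 0.2523 0.004 ]
[0.4622 0.2521 0.2039] [[211.99427038 144.26216718]]
t 8.85 p [0.4586 0.2513 0.2674] yang 77.44 zax [-0.001 -0.001 -1.   ] F [ 0.2 -0.  -0.7] T [ 0.04  0.02 -0.  ] gap 0.0511 j [ 0.45 -0.23  1.69 -0.    1.68 -0.9 ]
tool delta mm [ -2.2   1.6 106.4]
```

```bash
python3 -m jog '[{"x":-1.5,"y":1,"z":10,"turn":0,"grip":55},{"x":0,"y":0,"z":20,"turn":0,"grip":55},{"x":0,"y":0,"z":25,"turn":0,"grip":55},{"x":0,"y":0,"z":25,"turn":0,"grip":55},{"x":0,"y":0,"z":16,"turn":0,"grip":55},{"x":0,"y":0,"z":10,"turn":0,"grip":50},{"x":0,"y":0,"z":0,"turn":0,"grip":40},{"x":0,"y":0,"z":0,"turn":0,"grip":40}]' 20; 
python3 -c "
from h import *
info([.46,.2523,.161])
c=camera('wrist');save('w7',c['image'],None,1.5);np.save('w7.npy',c)
"
```

```text
time_s: 9.65
tool_pos: [0.4606, 0.2526, 0.1626]
eef_rot: [0.344, 3.122, 0.001]
force: [0.1, -0.0, -0.3]
finger_gap: 0.0385
t 9.65 p [0.4606 0.2526 0.1626] yang 77.42 zax [ 0.001  0.    -1.   ] F [ 0.1 -0.  -0.3] T [0.03 0.01 0.02] gap 0.0385 j [ 0.45 -0.19  1.83 -0.    1.5  -0.9 ]
tool delta mm [ 0.5 -0.4  1.6]
```

View pics/w7.png

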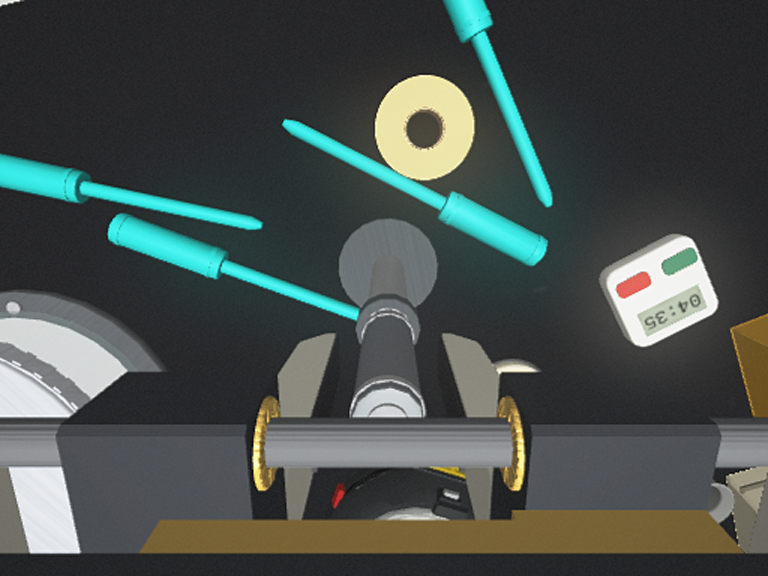

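Handle is centred between the fingers (around pixel (388,360)). Close.

```bash
python3 -m jog '[{"x":0,"y":0,"z":0,"turn":0,"grip":20},{"x":0,"y":0,"z":0,"turn":0,"grip":5},{"x":0,"y":0,"z":0,"turn":0,"grip":5},{"x":0,"y":0,"z":0,"turn":0,"grip":5},{"x":0,"y":0,"z":0,"turn":0,"grip":5}]' 30; 
python3 -c "
from h import *
info()
"
```

```text
time_s: 10.2
tool_pos: [0.4604, 0.2527, 0.1622]
eef_rot: [0.344, 3.122, 0.001]
force: [0.8, 0.4, 5.2]
finger_gap: 0.0218
t 10.2 p [0.4604 0.2527 0.1622] yang 77.43 zax [ 0.001  0.    -1.   ] F [0.8 0.4 5.2] T [-0.02  0.05  0.02] gap 0.0218 j [ 0.45 -0.19  1.83  0.    1.5  -0.9 ]
```

```bash
python3 -m jog '[{"x":0,"y":0,"z":-3,"turn":0,"grip":5},{"x":0,"y":0,"z":-8,"turn":0,"grip":5},{"x":0,"y":0,"z":-15,"turn":0,"grip":5},{"x":0,"y":0,"z":-20,"turn":0,"grip":5},{"x":0,"y":0,"z":-25,"turn":0,"grip":5},{"x":0,"y":0,"z":-25,"turn":0,"grip":5},{"x":0,"y":0,"z":-25,"turn":0,"grip":5},{"x":0,"y":0,"z":-25,"turn":0,"grip":5},{"x":0,"y":0,"z":-20,"turn":0,"grip":5},{"x":0,"y":0,"z":-10,"turn":0,"grip":5}]' 30; 
python3 -c "
from h import *
info([.5907,-.0045,.335])
c=camera('side');save('s8',c['image'],(150,60,350,220),3.7);np.save('s8.npy',c)
"
```

```text
time_s: 11.2
tool_pos: [0.4603, 0.2526, 0.3406]
eef_rot: [0.344, 3.12, 0.002]
force: [0.1, -0.4, -0.9]
finger_gap: 0.0218
t 11.2 p [0.4603 0.2526 0.3406] yang 77.43 zax [ 0.002  0.001 -1.   ] F [ 0.1 -0.4 -0.9] T [ 0.05 -0.   -0.01] gap 0.0218 j [ 0.45 -0.22  1.57 -0.    1.79 -0.9 ]
tool delta mm [-183.2 -222.6    5.6]
```

View pics/s8.png

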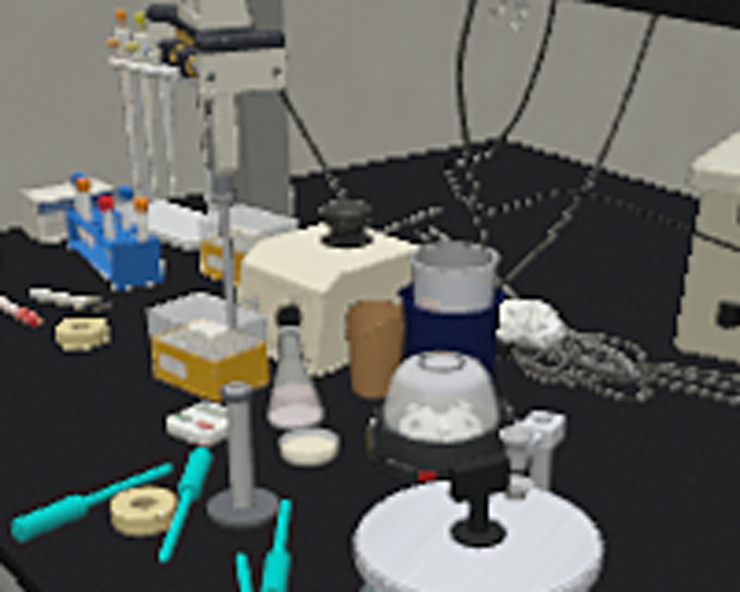

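```bash
python3 -m jog '[{"x":-10,"y":-12,"z":0,"turn":0,"grip":5},{"x":-22,"y":-26,"z":0,"turn":0,"grip":5},{"x":-24,"y":-29,"z":0,"turn":0,"grip":5},{"x":-24,"y":-29,"z":0,"turn":0,"grip":5},{"x":-24,"y":-29,"z":0,"turn":0,"grip":5},{"x":-24,"y":-29,"z":0,"turn":0,"grip":5},{"x":-24,"y":-29,"z":0,"turn":0,"grip":5},{"x":-18,"y":-23,"z":0,"turn":0,"grip":5},{"x":-10,"y":-12,"z":0,"turn":0,"grip":5},{"x":-3,"y":-4,"z":0,"turn":0,"grip":5}]' 30; 
python3 -m jog '[{"x":0,"y":0,"z":0,"turn":0,"grip":5},{"x":0,"y":0,"z":0,"turn":0,"grip":5},{"x":0,"y":0,"z":0,"turn":0,"grip":5}]' 30; 
python3 -c "
from h import *
info([.5907,-.0045,.335])
c=camera('side');save('s9',c['image'],(220,90,340,220),4.5);np.save('s9.npy',c)
c=camera('wrist');save('w9',c['image'],None,1.5);np.save('w9.npy',c)
c=camera('top');save('t9',c['image'],(200,120,340,240),4.5);np.save('t9.npy',c)
"
```

```text
time_s: 12.25
tool_pos: [0.5907, -0.0055, 0.3365]
eef_rot: [-0.346, -3.121, 0.0]
force: [-0.1, 1.3, -0.9]
finger_gap: 0.0217
time_s: 12.55
tool_pos: [0.5902, -0.0029, 0.3379]
eef_rot: [0.342, 3.123, 0.0]
force: [0.9, -0.6, -0.8]
finger_gap: 0.0215
t 12.55 p [ 0.5902 -0.0029  0.3379] yang 77.5 zax [ 0.  0. -1.] F [ 0.9 -0.6 -0.8] T [ 0.01  0.01 -0.01] gap 0.0215 j [-0.05 -0.08  1.44  0.    1.77 -1.4 ]
tool delta mm [-0.8 -1.4  2.9]
```

View pics/s9.png

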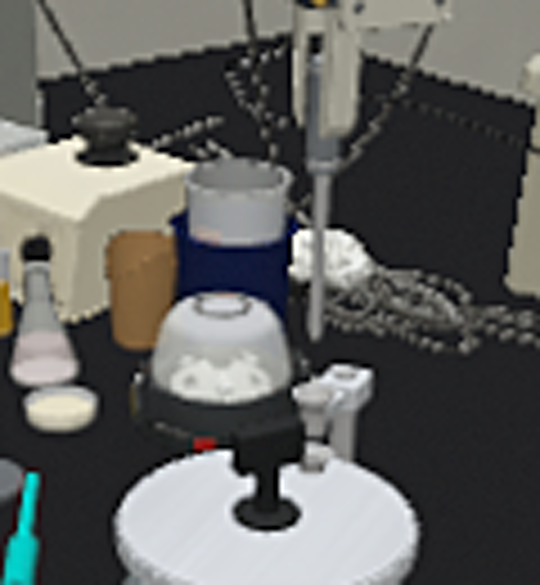

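View pics/w9.png

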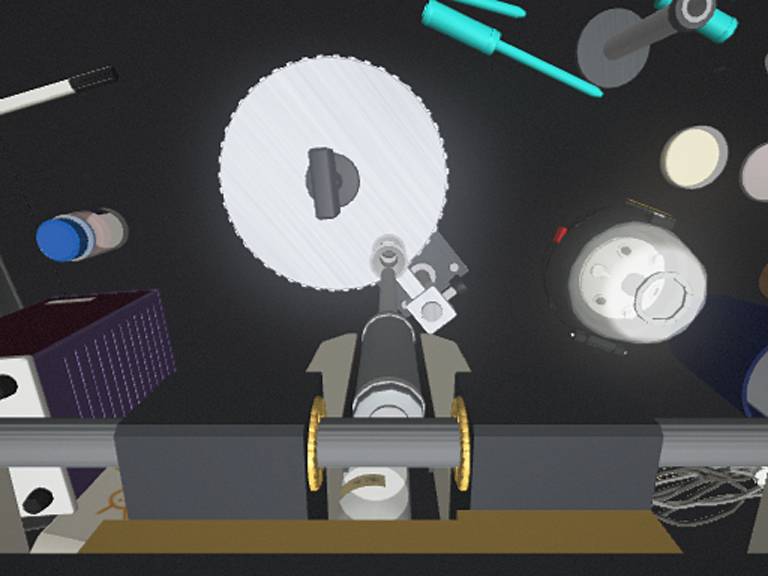

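View pics/t9.png

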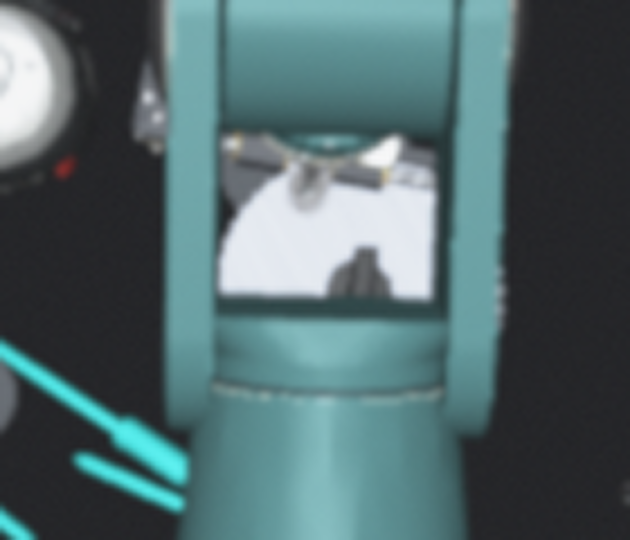

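```bash
python3 -c "
from h import *
s=np.load('s9.npy',allow_pickle=True).item();c=np.load('w9.npy',allow_pickle=True).item()
save('w9c',c['image'],(220,140,310,220),8)
save('s9c',s['image'],(270,140,320,200),9)
P=[[.5905,-.003,.19],[.5907,-.0045,.148],[.5907,-.0045,.1]]
print('side crop9',(proj(s,P)-[270,140])*9); print('wrist crop8',(proj(c,P)-[220,140])*8)
"
```

```text
side crop9 [[177.71443691 224.06199124]
 [176.05963395 334.96158434]
 [170.64314993 455.68851901]]
wrist crop8 [[309.65915808 320.68978665]
 [300.23183126 260.36391497]
 [301.44079425 202.57746738]]
```

View pics/w9c.png

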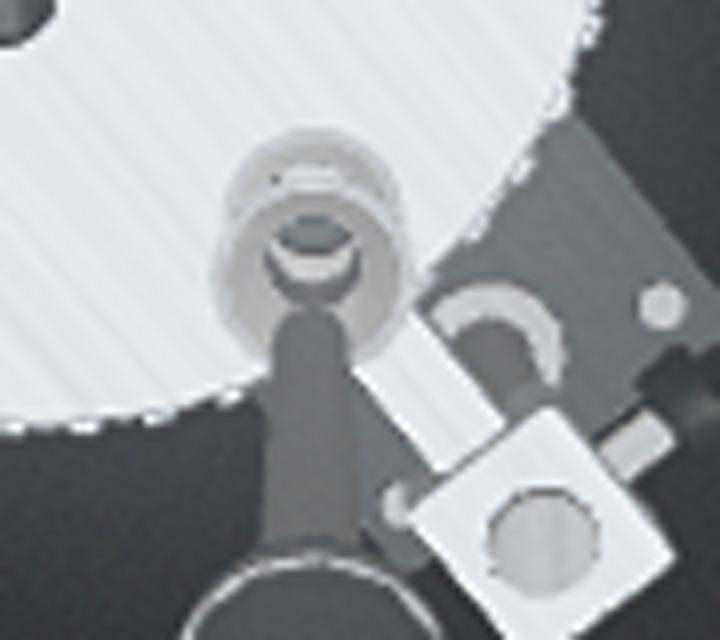

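View pics/s9c.png

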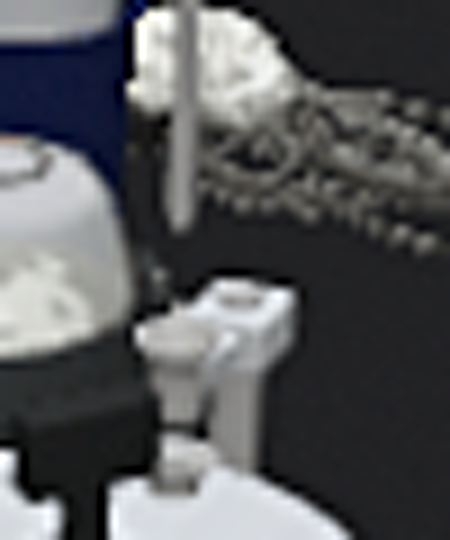

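```bash
python3 -c "
from h import *
s=np.load('s9.npy',allow_pickle=True).item();c=np.load('w9.npy',allow_pickle=True).item()
W=lambda u,v:(c,220+u/8,140+v/8)
S=lambda u,v:(s,270+u/9,140+v/9)
print('guide wrist',onz(*W(313,280),.148).round(4),'side',onz(*S(177,334),.148).round(4),'tri',tri([W(313,280),S(177,334)]).round(4))
print('port wrist',onz(*W(313,216),.1).round(4))
print('tip wrist',onz(*W(311,316),.19).round(4),'side',onz(*S(181,230),.19).round(4),'tri',tri([W(311,316),S(181,230)]).round(4))
"
```

```text
guide wrist [ 0.594  -0.0033  0.148 ] side [ 0.5915 -0.0041  0.148 ] tri [ 0.5936 -0.0029  0.1471]
port wrist [ 0.5933 -0.0031  0.1   ]
tip wrist [ 0.5899 -0.0027  0.19  ] side [ 0.5882 -0.0075  0.19  ] tri [ 0.591  -0.0032  0.1876]
```

```bash
python3 -m jog '[{"x":-2,"y":0,"z":8,"turn":0,"grip":5},{"x":0,"y":0,"z":12,"turn":0,"grip":5},{"x":0,"y":0,"z":10,"turn":0,"grip":5},{"x":0,"y":0,"z":4,"turn":0,"grip":5},{"x":0,"y":0,"z":0,"turn":0,"grip":5},{"x":0,"y":0,"z":0,"turn":0,"grip":5}]' 30; 
python3 -c "
from h import *
info([.592,-.0035,.302])
s=camera('side');save('s10',s['image'],(270,140,320,200),9)
c=camera('wrist');save('w10',c['image'],(220,140,310,240),6);np.save('w10.npy',c)
"
```

```text
time_s: 13.3
tool_pos: [0.5925, -0.0044, 0.3038]
eef_rot: [0.344, 3.123, 0.0]
force: [0.4, -0.0, -1.1]
finger_gap: 0.0215
t 13.3 p [ 0.5925 -0.0044  0.3038] yang 77.43 zax [ 0.  0. -1.] F [ 0.4 -0.  -1.1] T [ 0.03  0.02 -0.01] gap 0.0215 j [-0.05 -0.07  1.5   0.    1.72 -1.4 ]
tool delta mm [0.7 0.7 1.8]
```

View pics/s10.png

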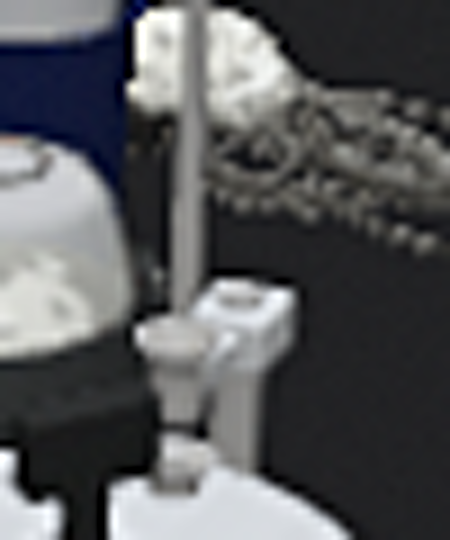

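View pics/w10.png

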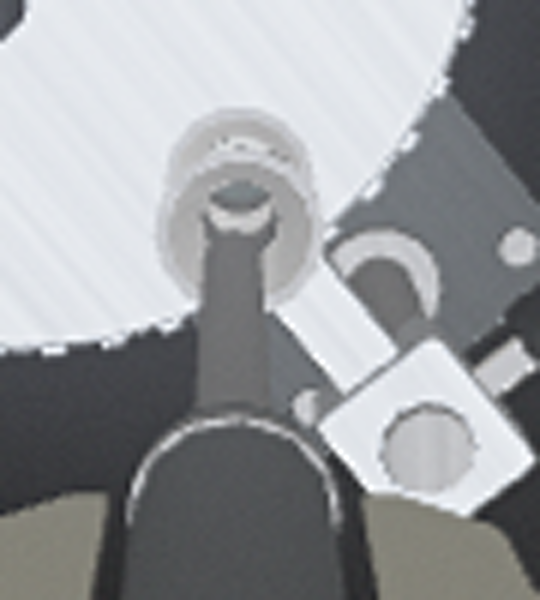

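```bash
python3 -m jog '[{"x":0,"y":0,"z":5,"turn":0,"grip":5},{"x":0,"y":0,"z":7,"turn":0,"grip":5},{"x":0,"y":0,"z":6,"turn":0,"grip":5},{"x":0,"y":0,"z":6,"turn":0,"grip":5},{"x":0,"y":0,"z":4,"turn":0,"grip":5},{"x":0,"y":0,"z":0,"turn":0,"grip":5},{"x":0,"y":0,"z":0,"turn":0,"grip":5}]' 30; 
python3 -c "
from h import *
info([.592,-.0035,.302])
s=camera('side');print(proj(s,[[.592,-.0035,.15],[.602,-.0035,.15],[.592,.0065,.15]]))
c=camera('wrist');save('w11',c['image'],(220,140,310,240),6);save('s11',s['image'],(270,140,320,200),9)
"
```

```text
time_s: 14.1
tool_pos: [0.5925, -0.0044, 0.2757]
eef_rot: [0.344, 3.123, 0.0]
force: [-0.1, -0.0, -1.2]
finger_gap: 0.0215
t 14.1 p [ 0.5925 -0.0044  0.2757] yang 77.43 zax [ 0.  0. -1.] F [-0.1 -0.  -1.2] T [0.01 0.02 0.03] gap 0.0215 j [-0.05 -0.07  1.54  0.    1.67 -1.4 ]
tool delta mm [  0.7   0.7 -26.3]
[[289.6987305  176.43042565]
 [292.11741347 175.62590943]
 [287.66165684 175.31918537]]
```

View pics/w11.png

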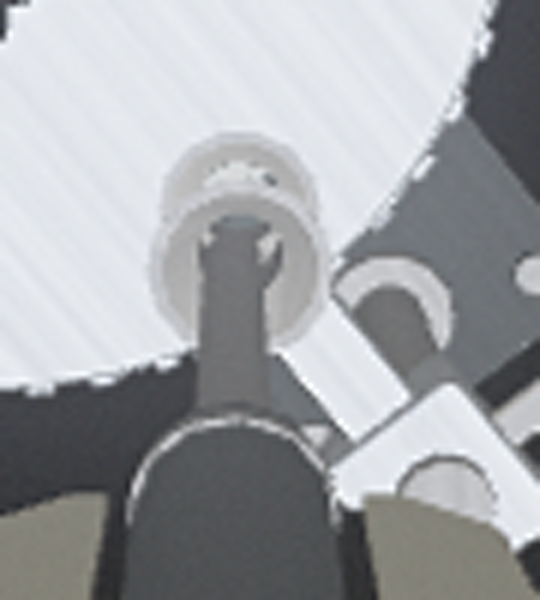

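View pics/s11.png

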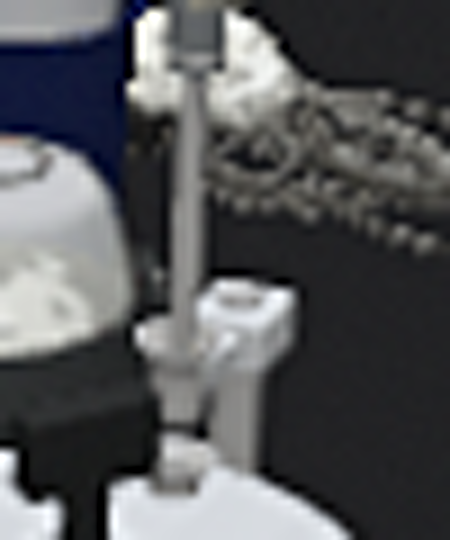

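```bash
python3 -m jog '[{"x":0.3,"y":0.8,"z":2,"turn":0,"grip":5},{"x":0,"y":0,"z":6,"turn":0,"grip":5},{"x":0,"y":0,"z":7,"turn":0,"grip":5},{"x":0,"y":0,"z":7,"turn":0,"grip":5},{"x":0,"y":0,"z":6,"turn":0,"grip":5},{"x":0,"y":0,"z":4,"turn":0,"grip":5},{"x":0,"y":0,"z":0,"turn":0,"grip":5}]' 30; 
python3 -c "
from h import *
info([.592,-.0035,.195])"
```

```text
time_s: 14.9
tool_pos: [0.5921, -0.0035, 0.2429]
eef_rot: [-0.344, -3.122, 0.0]
force: [0.4, 0.3, -1.5]
finger_gap: 0.0216
t 14.9 p [ 0.5921 -0.0035  0.2429] yang 77.43 zax [-0.001  0.    -1.   ] F [ 0.4  0.3 -1.5] T [0.06 0.01 0.02] gap 0.0216 j [-0.05 -0.07  1.59  0.    1.62 -1.4 ]
tool delta mm [ 0.1 -0.  47.9]
```

```bash
python3 -m jog '[{"x":0,"y":0,"z":4,"turn":0,"grip":5},{"x":0,"y":0,"z":6,"turn":0,"grip":5},{"x":0,"y":0,"z":7,"turn":0,"grip":5},{"x":0,"y":0,"z":7,"turn":0,"grip":5},{"x":0,"y":0,"z":0,"turn":0,"grip":5}]' 30; 
python3 -c "
from h import *
info([.592,-.0035,.195])"
python3 -m jog '[{"x":0,"y":0,"z":6,"turn":0,"grip":5},{"x":0,"y":0,"z":7,"turn":0,"grip":5},{"x":0,"y":0,"z":7,"turn":0,"grip":5},{"x":0,"y":0,"z":4,"turn":0,"grip":5},{"x":0,"y":0,"z":0,"turn":0,"grip":5},{"x":0,"y":0,"z":0,"turn":0,"grip":5}]' 30; 
python3 -c "
from h import *
info([.592,-.0035,.195])
s=camera('side');t=camera('top')
c=camera('wrist');save('w12',c['image'],None,1.5);save('s12',s['image'],(230,130,330,230),6);save('t12',t['image'],(100,100,400,290),2.6)
"
```

```text
time_s: 15.4
tool_pos: [0.592, -0.0035, 0.2182]
eef_rot: [-0.344, -3.121, 0.0]
force: [-0.1, -0.4, -1.7]
finger_gap: 0.0219
t 15.4 p [ 0.592  -0.0035  0.2182] yang 77.43 zax [-0.002  0.    -1.   ] F [-0.1 -0.4 -1.7] T [-0.03  0.04 -0.05] gap 0.0219 j [-0.05 -0.06  1.63  0.    1.58 -1.4 ]
tool delta mm [-0.1  0.  23.2]
time_s: 16.0
tool_pos: [0.5924, -0.0035, 0.1957]
eef_rot: [0.344, 3.123, 0.0]
force: [-0.6, 0.1, -1.2]
finger_gap: 0.0218
t 16.0 p [ 0.5924 -0.0035  0.1957] yang 77.43 zax [ 0.  0. -1.] F [-0.6  0.1 -1.2] T [ 0.01  0.03 -0.  ] gap 0.0218 j [-0.05 -0.06  1.65  0.    1.54 -1.4 ]
tool delta mm [ 0.4 -0.1  0.7]
```

View pics/w12.png

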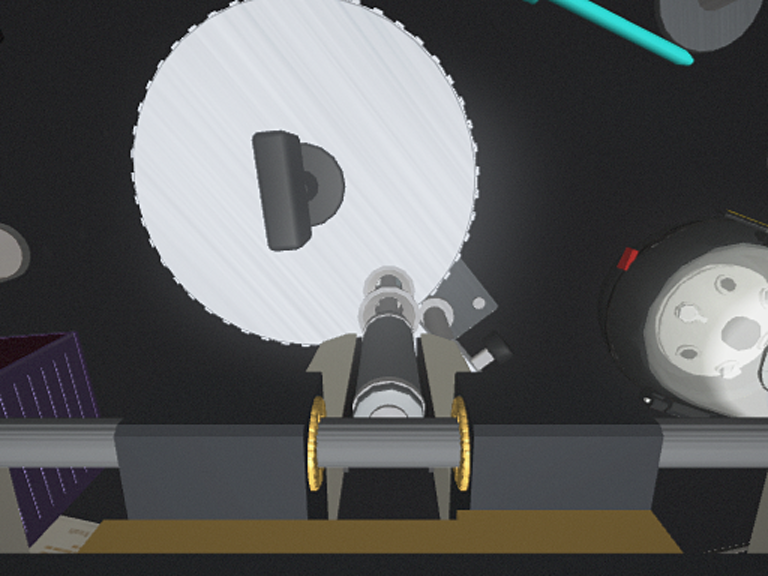

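View pics/s12.png

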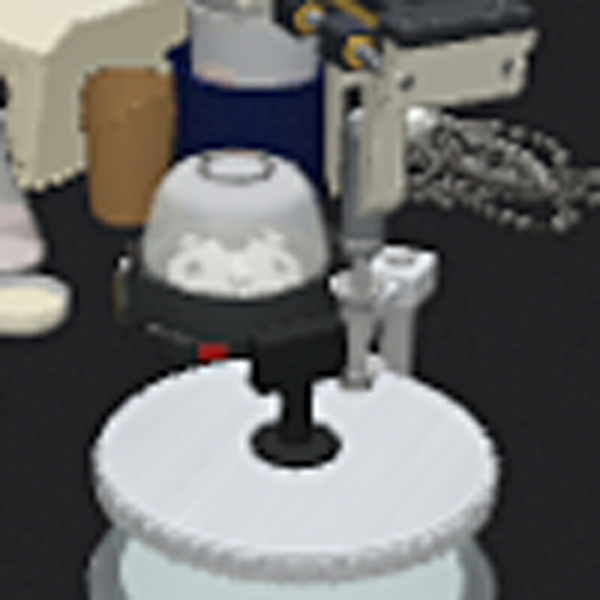

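View pics/t12.png

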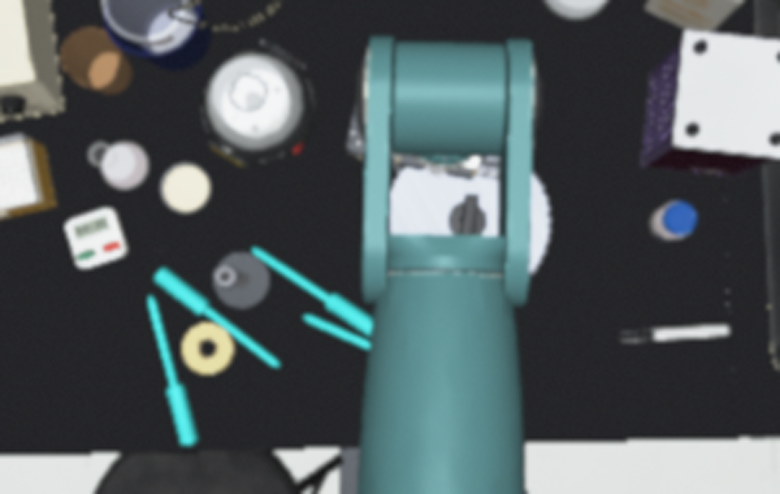

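```bash
python3 -m jog '[{"x":0,"y":0,"z":3,"turn":0,"grip":5},{"x":0,"y":0,"z":3,"turn":0,"grip":5},{"x":0,"y":0,"z":0,"turn":0,"grip":5},{"x":0,"y":0,"z":0,"turn":0,"grip":5},{"x":0,"y":0,"z":0,"turn":0,"grip":5},{"x":0,"y":0,"z":0,"turn":0,"grip":5}]' 30; 
python3 -c "
from h import *
info()
c=np.load('w5.npy',allow_pickle=True).item();save('w5c',c['image'],(225,140,340,240),6)
c=camera('wrist');save('w13',c['image'],(150,60,320,240),3.3);np.save('w13.npy',c)
"
```

```text
time_s: 16.75
tool_pos: [0.5924, -0.0035, 0.1898]
eef_rot: [0.344, 3.123, -0.0]
force: [0.3, -0.1, -1.3]
finger_gap: 0.0216
t 16.75 p [ 0.5924 -0.0035  0.1898] yang 77.44 zax [ 0. -0. -1.] F [ 0.3 -0.1 -1.3] T [0.03 0.   0.02] gap 0.0216 j [-0.05 -0.05  1.66 -0.    1.53 -1.4 ]
```

View pics/w5c.png

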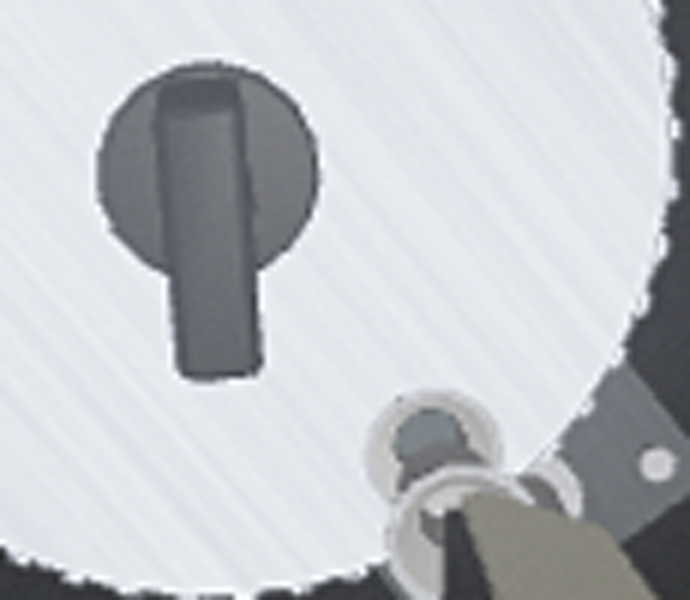

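View pics/w13.png

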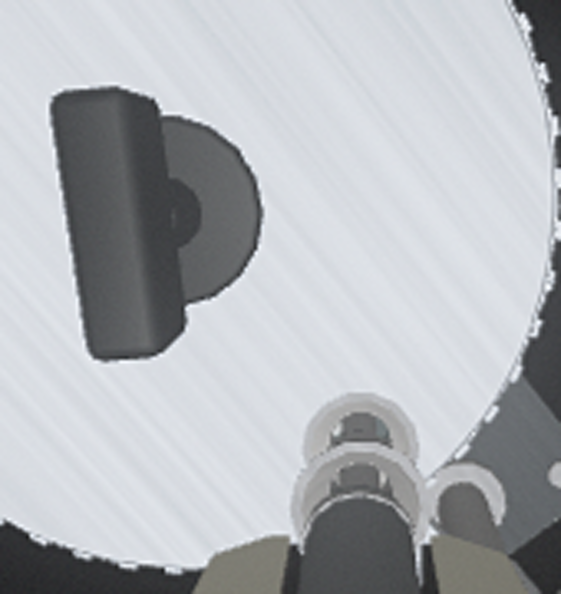

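```bash
python3 -c "
from h import *
c=np.load('w13.npy',allow_pickle=True).item()
q=lambda u,v,z:onz(c,150+u/3.3,60+v/3.3,z)
a,b=q(53,105,.162),q(92,352,.162);print(a,b,np.degrees(np.arctan2(*(b-a)[1::-1])),np.linalg.norm(b-a))
print('port',q(360,447,.1),'guide',q(360,505,.148))
c=np.load('w5.npy',allow_pickle=True).item()
q=lambda u,v,z:onz(c,225+u/6,140+v/6,z)
a,b=q(160,110,.162),q(180,376,.162);print(a,b,np.degrees(np.arctan2(*(b-a)[1::-1])),np.linalg.norm(b-a))
print('port',q(433,456,.1))
"
```

```text
[ 0.4998691 -0.0401206  0.162    ] [ 0.54553799 -0.04626975  0.162     ] -7.668550693785578 0.04608101230687123
port [ 0.59300497 -0.00322372  0.1       ] guide [ 0.59250231 -0.00313986  0.148     ]
[ 0.49742291 -0.04083433  0.162     ] [ 0.54531751 -0.04817364  0.162     ] -8.712167460505523 0.04845366594754651
port [ 0.59416946 -0.00335981  0.1       ]
```

```bash
python3 -c "
from h import *
info(); print(close_job())"
```

```text
t 16.8 p [ 0.5924 -0.0035  0.1898] yang 77.43 zax [ 0. -0. -1.] F [ 0.1  0.6 -1.1] T [ 0.09 -0.06  0.  ] gap 0.0217 j [-0.05 -0.05  1.66  0.    1.53 -1.4 ]
the job is handed in; nothing more can be done
None
```

I screwed the lid home, then lifted the grey probe out of its post and lowered it upright through the guide and the lid's port. I handed the job in at 16.8 s, still holding the probe.

**Lid:** It turned about 41° clockwise, and the torque then rose to 0.55 N m against the stop. In the wrist picture the bar lies at about −8°, where −8.4° is expected. The port and the guide agree to within about 1 mm.

**Probe:** From the tool height, the tip is about 0.042 m above the work surface. That is about 38 mm below the lid's underside and clear of the jar floor. The shoulder is about 13 mm above the guide's rim. Contact force stayed about 1 N throughout the insertion, and the grip gap is 21.7 mm, which fits the 22 mm handle.

**Disagreements and side effects:**
- **Guide position:** The camera estimates differed by up to about 3 mm, so I settled the alignment from close-up views before lowering.
- **Teal probes:** The four teal look-alikes, which were standing free, had fallen over by the time I first looked again. The tool was about 0.1 m above them with no contact force, so they seem to have toppled on their own. All four still lie on the surface, one of them near its front edge and one beside the tape roll.
- **Bystanders:** In the pictures the flask, bottle, dish, marker and tape roll appear to be where they were. I checked these by eye and did not measure them.

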